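Slacken the left-hand-thread disc nut of an upturned sander

TASK

In the board-repair shop the disc sander lies upside down in its wooden cradle so that its sanding disc can be changed. Loosen the T-bar nut in the middle of the disc by about a quarter of a turn and let go of it; it has a left-hand thread, so take care not to tighten it. Leave the look-alike nut of the clamp bridge, which holds the sander down, as it is.

Things in the scene. Friction and masses are not known exactly. Their poses are not given: they have to be found in the camera images.
- disc_nut_grip (a point): Centre of the grip bar of the steel T-bar nut to loosen, in the middle of the level tan disc (125 mm across, top 109 mm above the bench): flange 42 mm across, 8 mm high, and on it an upright bar 46 long, 12 thick, 36 mm high. Point: on the turning axis, 32 mm above the disc, 12 mm below the bar's top. x along the bar, y across its thickness, z up. Sander fixed, spindle locked: the nut only turns.
- disc_nut (a joint): How far that nut is backed off, rad; begins between 0 and 0.25. Grows as it is turned clockwise seen from above (left-hand thread), which loosens it, up to a stop at 2.4; anticlockwise tightens it, to a stop at -0.5. Turns stiffly (0.15 N m), stays where it is left.
- clamp_nut_grip (a point): Centre of the grip bar of the other nut, to be left alone: same shape and size, but on the flat steel clamp bridge over the sander's barrel, 175 mm from the disc's nut and 5 mm higher. Point and axes as for the disc's nut.
- clamp_nut (a joint): How far the clamp bridge's nut is turned clockwise seen from above, rad; it begins at 0 and must stay there.

How it is judged:
By the outcome, as a careful person would: the job done as asked, in the order asked, and still so for the second after the job is handed in, with the robot touching nothing.
It also fails if it takes over 32 s, if anything falls off the work surface, if the arm or the gripper's body presses on something with over 40 N, if the wrist force passes 120 N, or if a joint passes its speed limit or range.

ROBOT

A 7-joint arm with a two-finger parallel gripper is mounted at the origin on the work surface. World frame = base frame: x ahead of the robot, y to its left, z up, the work surface at z = 0. Lengths are in m, angles in rad, forces in N, time in s.
With the tool pointing down it reaches from about 0.4 to 0.85 m from the base axis. Payload 10.4 kg.
Tool frame: the origin (TCP) lies midway between the tips of the shut fingers; the grasp point (between the pads) lies 19 mm behind it; z points along the fingers, y is the line along which they close (so a half turn about z gives the same grasp; the last joint's range is limited). The gripper opens to 85 mm and grips with 20 to 120 N. Pads are 22 mm wide; open, the fingers measure 114 mm over their backs; the gripper's body (76 mm by 85 mm) begins 54 mm behind the grasp point. The pads swing forward as they close: fully open they stand 13 mm farther back than shut.
Start: joints at [1.177, 0.332, -0.065, 1.46, 0.022, 1.35, -0.088], TCP at [0.226, -0.583, 0.231] pointing down, gripper open.
Joint ranges: [-2.6, 2.6], [-0.5, 2.12], [-1.47, 1.34], [0.16, 2.42], [-1.27, 4.41], [0.06, 2.06], [-2.6, 2.6]. Speed limits (rad/s): [2.22, 2.22, 2.79, 2.79, 3.14, 3.14, 3.14].

INTERFACE

Orientations are given as a 3x3 rotation matrix whose columns are the frame's x, y, z axes.
In Python, from cell import bot, cams gives the robot as it stands. Calls block until the motion is done:
- bot.move_pose(position, orientation): joint-space move of the TCP to a pose.
- bot.servo_line(position, attitude=None, v=0.15): straight line of the TCP; attitude=None keeps the orientation; v is the mean speed in m/s.
- bot.set_joints(angles): joint-space move.
- bot.open_gripper() and bot.close_gripper(): open the fingers fully, or close them until they stop; the grip force is fixed at half the most.
- bot.dwell(seconds).
- bot.solve_ik(position, orientation): joint angles nearest the present ones, or None.
- bot.state(): the state.
- cams.capture(name): name is "side" or "top" or "wrist"; returns a dict with "img" (480x640x3 uint8, blue, green, red), "fovy" (degrees; the focal length in pixels is half the picture's height over the tangent of half this angle, whatever the lens; pixels are square), "cx", "cy" (the principal point, pixels), "origin" and "orientation" of the camera in the world. Camera axes: x right, y up, looking along -z (the intrinsics and any distortion apply to the point x, -y, -z); pixel columns grow to the right and rows downward; lengths in m; the calibration is good to about 2 mm. A picture is of the moment at which its call begins. There is no depth.
A pose or a line that the arm cannot do raises bot.Unreachable and nothing moves.
- bot.finish_job(): hands the job in; it is judged then, once.
Trained networks look in a picture, given as the dict that the camera call returned (one of the last four; its "shot" number tells which), for a name from the list of things; names that differ only in an ending like _2 or _b are one class to them, and where a whole thing is asked for, a point or a joint stands for the part that bears it (a point fixed in the world has none). Each returns a list of dicts, best first, with "confidence" (0 to 1); they miss things now and then, are a little off and sometimes report something else, mostly with a low value. They report only what shows in the picture. A call takes as long as a camera call.
- cams.trace(picture, label): "pixels" (480x640 bool, what is visible of it) and "pixel" ([row, column] in pixels, amid what is visible of it).
The state is a dict: "time_s": time; "joints": joint angles; "qvel": joint speeds; "joint_torque": joint torques, N m; "ee_pos": TCP position; "tcp_rot": TCP orientation; "force": force on the tool from outside, world axes, zero at the start; "moment": the same for the moment, N m; "gripper_width": opening from 0.0 (shut) to 1.0 (fully open); "gripper_force": force on a finger pad.
Only numpy, scipy, OpenCV 4.12 (cv2) and the standard library are available. Lean on these libraries where they do the work, as an engineer would, in place of code of your own. Each camera call takes 0.05 s, during which the arm holds its last target. There are 200 camera calls.

## Working session

There is one attempt and no reset: what is moved stays moved. The work goes in short steps, each a Python script; the robot and the scene stay as the last script left them, time stands still between calls to the robot, and variables do not carry over. Pictures are saved under pics/ and viewed, at most 10 in all, crops included, and the job is handed in when it is done.

```bash
ls; mkdir -p pics
python3 - <<'E'
from cell import bot,cams
import cv2,numpy as np
ims=[]
for n in("side","top"):
    p=cams.capture(n); im=p["img"].copy()
    print(n,{k:v for k,v in p.items() if k!="img"})
    for l,c in(("disc_nut_grip",(0,0,255)),("disc_nut",(0,255,255)),("clamp_nut",(255,0,0))):
        for d in cams.trace(p,l)[:3]:
            m=d["pixels"].astype(np.uint8); print(l,d["confidence"],d["pixel"],m.sum())
            cs,_=cv2.findContours(m,0,2); cv2.drawContours(im,cs,-1,c,1)
    cv2.imwrite(f"pics/{n}1.png",im)
print(bot.state())
E
```

```text
pics
side {'fovy': 47.08107138561173, 'cx': 328.26306111686614, 'cy': 229.7271938310277, 'origin': array([0.2161039 , 0.74955536, 0.67716752]), 'orientation': array([[-0.88816218,  0.22942988, -0.39815811],
       [-0.45938621, -0.46497793,  0.75680898],
       [-0.01150014,  0.85507746,  0.51837273]]), 'shot': 1}
disc_nut_grip 0.82 [302.9, 364.9] 785
disc_nut 0.91 [302.7, 367.3] 793
clamp_nut 0.95 [270.2, 273.0] 718
top {'fovy': 48.518669988324014, 'cx': 318.7611377387566, 'cy': 238.27732955133317, 'origin': array([0.46175199, 0.03334712, 0.94745313]), 'orientation': array([[ 0.02450337,  0.9877445 , -0.15414402],
       [-0.99913329,  0.02938654,  0.02948059],
       [ 0.03364905,  0.15328805,  0.98760848]]), 'shot': 2}
disc_nut_grip 0.56 [305.8, 247.0] 661
disc_nut 0.67 [303.5, 243.7] 654
clamp_nut 0.83 [191.8, 251.2] 604
{'time_s': 0.4, 'joints': array([ 1.17735437,  0.33228617, -0.0647485 ,  1.46023154,  0.02158746,
        1.3498865 , -0.08852355]), 'qvel': array([ 0.002281  , -0.00223293, -0.00117414, -0.00113909,  0.00028494,
       -0.00019463,  0.00040546]), 'joint_torque': array([-7.63234657e-04, -6.24554157e+01,  4.91350167e-02, -3.91376317e+01,
        1.63767755e-02,  3.66793087e-03, -1.04026990e-04]), 'ee_pos': array([ 0.22653153, -0.58246185,  0.23122093]), 'tcp_rot': array([[ 9.32013286e-01,  3.62424108e-01, -9.95701851e-06],
       [ 3.62424107e-01, -9.32013279e-01,  1.23581404e-04],
       [ 3.55088067e-05, -1.18788174e-04, -9.99999992e-01]]), 'force': array([ 0.38518203, -0.38797381, -0.06865677]), 'moment': array([-0.01497684, -0.01064819,  0.009744  ]), 'gripper_force': 0.0, 'gripper_width': 1.0032323035738147}
```

View pics/side1.png

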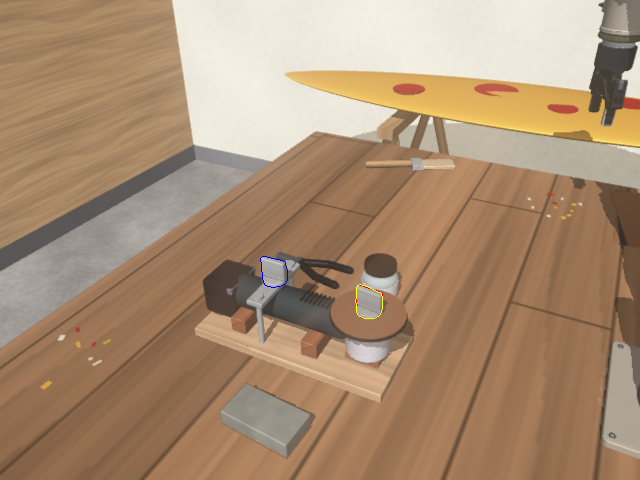

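View pics/top1.png

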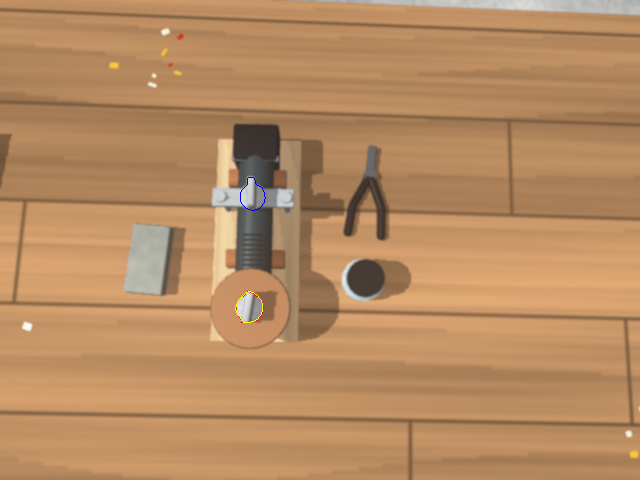

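The side view shows the disc nut at about (365,303) and the clamp nut at (273,270). In the top view they are at (249,307) and (252,192), with the bars roughly upright in the picture. The networks agree with the pictures, so next I locate the nut and look from close by.

```bash
cat > h.py <<'E'
from cell import bot,cams
import cv2,numpy as np
def K(p):
    f=240/np.tan(np.radians(p["fovy"])/2); return f
def ray(p,u,v):
    f=K(p); return p["orientation"]@np.array([(u-p["cx"])/f,-(v-p["cy"])/f,-1])
def onz(p,u,v,z):
    d=ray(p,u,v); return p["origin"]+d*(z-p["origin"][2])/d[2]
def proj(p,X):
    c=p["orientation"].T@(np.asarray(X)-p["origin"]); f=K(p); return np.array([p["cx"]-f*c[0]/c[2],p["cy"]+f*c[1]/c[2]])
def down(yaw): # tool y axis at yaw
    y=np.array([np.cos(yaw),np.sin(yaw),0]); z=np.array([0,0,-1.]); return np.c_[np.cross(y,z),y,z]
E
python3 - <<'E'
from h import *
p=cams.capture("top")
print("disc centre",onz(p,250,308,.109),"r",onz(p,211,308,.109),onz(p,290,308,.109))
for l in("disc_nut","clamp_nut"):
    d=cams.trace(p,l)[0]; r,c=d["pixel"]; print(l,onz(p,c,r,.13))
im=p["img"][255:365,190:310]; cv2.imwrite("pics/topcrop.png",cv2.resize(im,None,fx=5,fy=5,interpolation=2))
E
```

```text
disc centre [0.47969887 0.11261506 0.109     ] r [0.4781722  0.17289551 0.109     ] [0.48127243 0.05048325 0.109     ]
disc_nut [0.48564337 0.11394074 0.13      ]
clamp_nut [0.66092036 0.11648317 0.13      ]
```

View pics/topcrop.png

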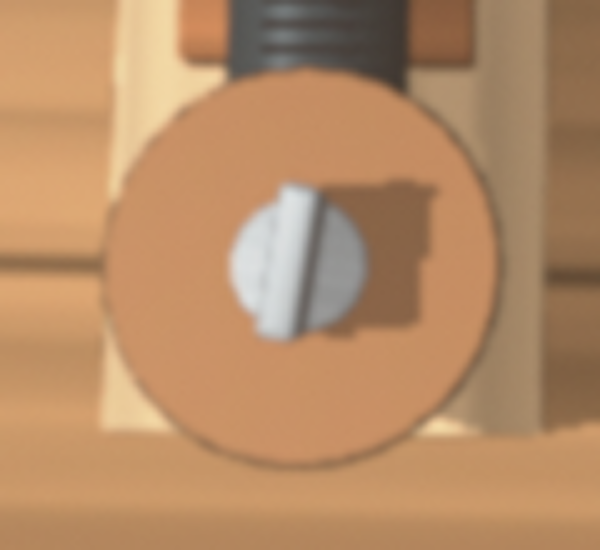

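The crop shows the bar running from (250,292) to (245,323) in the full picture, tilted about 9° with its top end to the right. The disc is centred at (250.4,308.6). I'll hover above it and check from the wrist camera.

Run:
```python
from h import *
p=cams.capture("top")
c=onz(p,250.4,308.6,.109)
a,b=onz(p,250,292.5,.153),onz(p,245.2,322.5,.153)
print("c",c,"bar",a,b,np.linalg.norm(a-b),(a+b)/2)
yb=np.arctan2(*(a-b)[1::-1]); print("yaw",np.degrees(yb))
for k in(1,-1):
    for t in(0,-np.pi/2,-1.75):
        q=bot.solve_ik(np.r_[c[:2],.128],down(yb+k*np.pi/2+t)); print(k,t,None if q is None else np.round(q,2))
best=[]
for k in(1,-1):
    q=bot.solve_ik(np.r_[c[:2],.28],down(yb+k*np.pi/2))
    q2=bot.solve_ik(np.r_[c[:2],.128],down(yb+k*np.pi/2-1.75))
    if q is not None and q2 is not None: best.append((max(abs(q[6]),abs(q2[6])),k))
k=min(best)[1]; print("k",k)
bot.move_pose(np.r_[c[:2]-[.0,0],.28],down(yb+k*np.pi/2))
p=cams.capture("wrist"); cv2.imwrite("pics/w1.png",p["img"])
print(bot.state()["time_s"],bot.state()["joints"],p["origin"],p["orientation"],proj(p,c))
```

```text
c [0.47878965 0.11195444 0.109     ] bar [0.50150042 0.10946225 0.153     ] [0.45749042 0.11453742 0.153     ] 0.04430165568478863 [0.47949542 0.11199984 0.153     ]
yaw -6.578201175624643
1 0 [ 0.63  0.29 -1.06  1.89  0.28  1.12  0.92]
1 -1.5707963267948966 [ 0.63  0.29 -1.06  1.89  0.28  1.12 -0.65]
1 -1.75 [ 0.63  0.29 -1.07  1.89  0.28  1.12 -0.83]
-1 0 [ 0.55  0.25 -0.97  1.89  0.23  1.11 -2.19]
-1 -1.5707963267948966 [ 0.75  0.37 -1.23  1.89  0.38  1.15  2.41]
-1 -1.75 [ 0.75  0.37 -1.23  1.89  0.38  1.15  2.23]
k 1
3.2667 [ 0.70934346  0.10686167 -1.07973115  1.68293902  0.09522448  1.40899064
  1.07069983] [0.40548119 0.11879744 0.42210168] [[ 1.16731762e-01 -9.50242494e-01 -2.88812912e-01]
 [ 9.93163154e-01  1.11922152e-01  3.31719934e-02]
 [ 8.03124932e-04 -2.90710568e-01  9.56810703e-01]] [318.93114867 213.65385413]
```

View pics/w1.png

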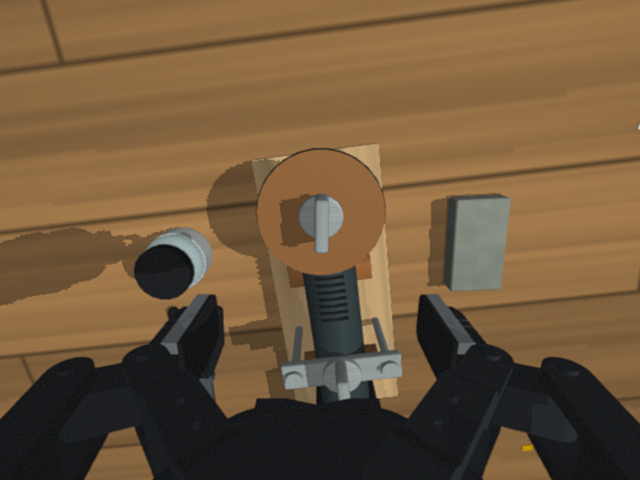

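The wrist view puts the disc centre at (321,212), within 2 mm of the prediction at (319,214). The bar runs vertically near column 321. I'll enlarge it to measure the residual angle.

Run:
```python
from h import *
im=cv2.imread("pics/w1.png")[180:265,280:365]; cv2.imwrite("pics/w1c.png",cv2.resize(im,None,fx=7,fy=7,interpolation=cv2.INTER_CUBIC))
```

```text
(no output)
```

View pics/w1c.png

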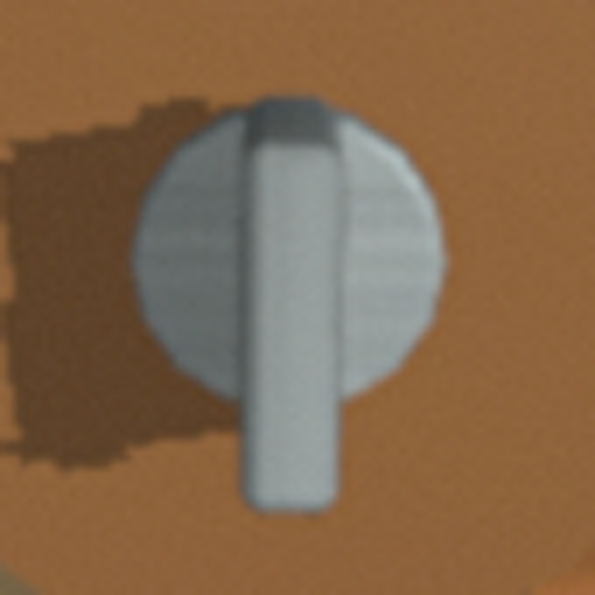

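Run:
```python
from h import *
p=cams.capture("wrist")
a=onz(p,280+290.5/7,180+508/7,.153); b=onz(p,280+295.5/7,180+145/7,.153)
d=(a-b); print(a,b,np.linalg.norm(d),(a+b)/2,np.degrees(np.arctan2(d[1],d[0])),onz(p,321.3,216,.117),onz(p,321,212,.109))
```

```text
[0.5021139  0.11130234 0.153     ] [0.45815807 0.11687832 0.153     ] 0.04430808897953748 [0.48013599 0.11409033 0.153     ] -7.229591283534533 [0.47935033 0.11416029 0.117     ] [0.47739363 0.11419433 0.109     ]
```

Run:
```python
from h import *
c=np.array([.4795,.1132]); R=down(np.radians(-7.7+90))
def s(t):
    x=bot.state(); print(t,round(x["time_s"],2),"F",x["force"].round(1),"M",x["moment"].round(2),"gw",round(x["gripper_width"],3),"gf",round(float(x["gripper_force"]),1),x["ee_pos"].round(4)); return x
bot.move_pose(np.r_[c,.20],R); s("hover")
bot.servo_line(np.r_[c,.124],R,v=.06); s("down")
bot.close_gripper(); x=s("closed")
if np.linalg.norm(x["force"])<45 and x["gripper_width"]>.08:
    q=x["joints"].copy(); q0=q[6]
    for i in range(1,4):
        q[6]=q0-i*np.radians(30.3); bot.set_joints(q); x=s(i)
        if np.linalg.norm(x["force"])>70: break
    print(q0,x["joints"][6],x["tcp_rot"][:,1])
```

```text
hover 3.73 F [-0.2  0.5  1. ] M [ 0.04  0.04 -0.01] gw 1.002 gf 0.0 [0.4794 0.1133 0.2006]
down 5.15 F [ 0.3  1.2 -0.2] M [-0.03 -0.   -0.02] gw 1.0 gf 0.0 [0.4797 0.1133 0.1243]
closed 5.82 F [0.  4.7 1.4] M [0.71 0.03 0.07] gw 0.131 gf 60.9 [0.4796 0.114  0.1242]
1 6.38 F [ 3.2  4.6 -1.9] M [ 0.95 -0.37 -0.16] gw 0.131 gf 60.5 [0.4798 0.1145 0.1243]
2 6.95 F [ 5.   6.8 -5. ] M [ 1.31 -0.85 -0.16] gw 0.129 gf 60.0 [0.4801 0.1148 0.1243]
3 7.52 F [ 8.7  7.5 -7.3] M [ 1.56 -1.51 -0.17] gw 0.126 gf 59.6 [0.4806 0.1149 0.1243]
0.90145017871635 -0.6815557227635176 [ 0.98942057 -0.14505489  0.00245423]
```

Run:
```python
from h import *
bot.open_gripper(); x=bot.state(); print(x["force"],x["gripper_width"])
bot.servo_line(x["ee_pos"]+[0,0,.16],v=.12); bot.dwell(.3)
p=cams.capture("wrist"); t=cams.capture("top"); x=bot.state(); print(x["time_s"],x["force"])
a=p["img"]; b=cv2.resize(t["img"][150:365,180:320],None,fx=2.2,fy=2.2,interpolation=2)[:480]
b=cv2.copyMakeBorder(b,0,480-b.shape[0],0,0,0); cv2.imwrite("pics/after.png",cv2.resize(np.hstack([a[:, 160:480],b]),None,fx=1.2,fy=1.2))
```

```text
[-0.05055418  0.13452571 -0.23231195] 0.9968723182251492
10.1083 [-0.0728804   0.48866143  0.04842846]
```

View pics/after.png

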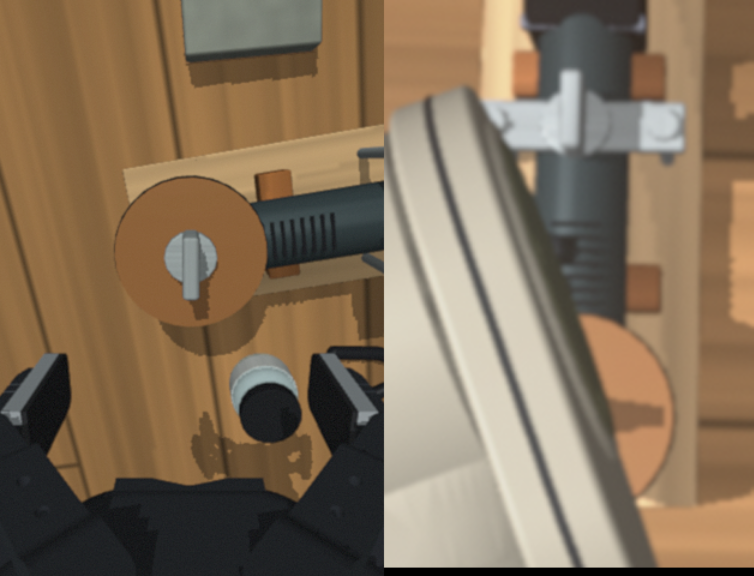

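In the wrist view (left half) the bar at (190,265) is vertical, so it turned with the gripper by about 91° clockwise relative to the sander. In the top view (right half) the clamp nut's bar at (570,110) is unchanged, and the gripper is clear. I'm handing in.

```bash
python3 -c "
from cell import bot
print(bot.finish_job())"
```

```text
the job is handed in; nothing more can be done
None
```

The disc nut is loosened about 91° clockwise and released, the clamp nut was left untouched, and the job was handed in at about 10 s.

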